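# Set the tilting plate on the tall jack

### The job

Set the tilting fixture to 30 degrees: fold its hinged plate right back past upright until it rests open by itself, stand the tallest of the three screw jacks upright on the fixture's base, close up against the raised strip on the strip's hinge side and about halfway along it, then fold the plate down gently, without letting it drop, until it rests on the jack. Leave the other two jacks, the spray can and the flange where they are.

Things in the scene. Friction and masses are not known exactly. Their poses are not given: they have to be found in the camera images.
- fixture: Dark steel tilting fixture, fixed on the bench under its aluminium plate: base 190 (x) by 110 (y) by 20 mm high. Origin: centre of its underside; x points from the plate's free edge to its hinge, z up. A strip 10 mm wide (x), 90 long (y), 8 high lies across the base's top, its middle at x = -53 mm. Two hinge lugs at x = 80, y = +-50 mm, up to 58 mm high.
- hinge (a point): Middle of the hinge line of the plate, which runs along the fixture's y; 46 mm above the bench, at the fixture's x = +80 mm.
- plate (a joint): Angle of the hinged plate, rad: 0 = flat (start), grows as its free edge rises, pi/2 = upright, 1.85 = folded right back on its stop, where it stays by its weight; short of upright it falls shut if let go. Plate 6 mm thick, 110 mm wide, 0.4 kg; its middle plane passes through the hinge line; it reaches 170 mm from it.
- pin_left (a point): Middle of the round handle pin (10 mm thick, 55 mm long, with a 16 mm collar on its last 4 mm) that sticks out of the plate's +y side, parallel to the hinge, 140 mm from the hinge line. The point is 28 mm out from the plate's side edge. It turns with the plate; 46 mm above the bench when flat. Its point y runs along the pin, outward.
- pin_right (a point): The same pin on the plate's -y side; its point y runs along the pin, towards the plate.
- seat (a point): Point on the base's top (20 mm above the bench) where the jack's axis stands when its foot just touches the strip, halfway along it; 110 mm from the hinge line towards the free edge. Same axes as the fixture.
- jack_tall: Steel screw jack, the tallest of three: 82 mm tall; round foot 36 mm across, 9 mm high; round column 24 mm across from 13 mm up to 12 mm below the top; head 16 mm across. Origin: centre of its underside; z up. Stands in the tray at the start, the three in any order about 85 mm apart in a row. The one to use; about 0.3 kg.
- jack_middle: Steel screw jack, the middle one of three: 62 mm tall; round foot 36 mm across, 9 mm high; round column 24 mm across from 13 mm up to 12 mm below the top; head 16 mm across. Origin: centre of its underside; z up. Stands in the tray at the start, the three in any order about 85 mm apart in a row. Leave alone.
- jack_short: Steel screw jack, the shortest of three: 44 mm tall; round foot 36 mm across, 9 mm high; round column 24 mm across from 13 mm up to 12 mm below the top; head 16 mm across. Origin: centre of its underside; z up. Stands in the tray at the start, the three in any order about 85 mm apart in a row. Leave alone.
- tray: Low dark steel tray, fixed, 270 (x) by 100 (y) by 16 mm high with 4 mm walls and floor, in which the jacks stand in a row along its x. Origin: centre of its underside.
- can: Spray can, 60 mm across, 190 mm tall, standing upright on the bench close to the end of one of the two pins (left or right varies), so that this pin cannot be taken. Origin: centre of its underside. Leave alone.
- flange: Flat steel ring lying on the bench below the end of the other pin, 72 mm across, 12 mm high, hole 36 mm. Origin: centre of its underside. Leave alone.
Things that resemble listed ones, but are neither listed nor needed, are in the scene too. What is shaped like the jack_tall but blue or green is not meant.

How it is judged:
By the outcome, as a careful person would: the job done as asked, in the order asked, and still so for the second after the job is handed in, with the robot touching nothing.
It also fails if it takes over 72 s, if anything falls off the work surface, if the arm or the gripper's body presses on something with over 40 N, if the wrist force passes 120 N, or if a joint passes its speed limit or range.

### The arm

A 6-joint arm with a two-finger parallel gripper is mounted at the origin on the work surface. World frame = base frame: x ahead of the robot, y to its left, z up, the work surface at z = 0. Lengths are in m, angles in rad, forces in N, time in s.
With the tool pointing down it reaches from about 0.35 to 0.725 m from the base axis. Payload 6 kg.
Tool frame: the origin (TCP) lies midway between the tips of the shut fingers; the grasp point (between the pads) lies 19 mm behind it (hold_point_z is the distance from the TCP to the grasp point, in m); x points along the fingers, y is the direction in which the jaws open and shut, and the axes are right-handed (so a half turn about x gives the same grasp; the last joint's range is limited). The gripper opens to 85 mm and grips with 20 to 120 N. Pads are 22 mm wide; open, the fingers measure 114 mm over their backs; the gripper's body (76 mm by 85 mm) begins 54 mm behind the grasp point. The pads swing forward as they close: fully open they stand 13 mm farther back than shut.
Start: joints at [-0.875, 0.04, 0.085, 0, -1.615, -0.334], TCP at [0.212, -0.561, 0.231] pointing down, gripper open.
Joint ranges: [-2.56, 2.56], [-1.29, 2.01], [-1.08, 1.49], [-3.29, 1.98], [-2.81, -0.18], [-2.99, 2.99]. Speed limits (rad/s): [2.57, 2.57, 3.01, 3.14, 3.14, 3.14].

### API

Orientations are given as a rotation vector (axis times angle).
In Python, from cell import state, get_image, job_done, hold_point_z gives the robot as it stands.
- The arm moves only by the shell command python3 -m handwheel 'ROWS' [OPENING] [FORCE]. ROWS is JSON, a list of rows, each a list of 4 numbers: the shift along the tool's x, y, z in mm, then the turn about the tool's x in degrees. In form: [[x, y, z, spin], ...]. A call has 1 to 20 rows; each row shifts and turns the commanded pose from where the row before left it, along the tool's axes as they then stand; what a row does not reach is not made up. A row lasts 1/12 s, in which the tool goes at most 41.7 mm and 7.16 degrees, less where a joint would pass 70% of its speed; a pose out of reach is approached as far as the arm can. A call with a gripper value outside its range is refused whole. OPENING is the closure, from -1 (fully open) to 1 (shut), set as the call begins (- or left out, the last holds). The fingers move at their own pace and stop on an object; FORCE is the grip in N (left out, the last holds). Time passes only in rows, so rows that do not move let the fingers close. It gives the time, the measured TCP pose, the force and the opening at its end, in the units of the state.
- state(): the state, without advancing time (a new reading comes with each control period).
- get_image(name): name is "scene" or "top" or "wrist"; returns a dict with "color" (384x512x3 uint8, blue, green, red), "range_z" (384x512 float32, m along the optical axis (not along the pixel's ray), 0 where there is no reading), "fx", "fy", "cx", "cy" (pixels), "R" (3x3) and "t" (3): a world point X has camera coordinates R X + t. Camera axes: x right, y down, z forward; pixel columns grow to the right and rows downward; lengths in m; the calibration is good to about 2 mm. A picture is of the moment at which its call begins.
- job_done(): hands the job in, once; it reports no verdict.
The state is a dict: "clock": time; "joint_pos": joint angles; "dq": joint speeds; "joint_torque": joint torques, N m; "tool_pos": TCP position; "orientation": TCP orientation; "force": force on the tool from outside, world axes, zero at the start; "ft_torque": the same for the moment, N m; "width": finger opening in m.
Only numpy, scipy, OpenCV 4.12 (cv2) and the standard library are available. Lean on these libraries where they do the work, as an engineer would, in place of code of your own. Each camera call takes 0.05 s, during which the arm holds its last target. There are 200 camera calls.

## Working session

There is one attempt and no reset: what is moved stays moved. The work goes in short steps, Python scripts to look and compute and a shell command to move; the robot and the scene stay as the last step left them, time stands still between calls to the robot, and variables do not carry over. Pictures are saved under pics/ and viewed, about 8 in all and at most 12, crops included, and the job is handed in when it is done.

```bash
ls; mkdir -p pics; cat > h.py <<'E'
import numpy as np, cv2
from cell import *
from scipy.spatial.transform import Rotation as Ro
def snap(n,f):
    im=get_image(n); cv2.imwrite('pics/'+f+'.png',im['color']); np.savez('pics/'+f,**im); return im
def load(f): return dict(np.load('pics/'+f+'.npz'))
def px(im,u,v,z=None):
    "pixel->world, with depth or on plane z"
    r=np.array([(u-im['cx'])/im['fx'],(v-im['cy'])/im['fy'],1.]); R,t=im['R'],im['t']
    if z is None:
        d=im['range_z'][int(round(v)),int(round(u))]; return R.T@(r*d-t)
    o=-R.T@t; k=R.T@r; return o+k*(z-o[2])/k[2]
E
python3 - <<'E'
from h import *
a=snap('scene','s0');b=snap('top','t0')
s=state();print(s);print(Ro.from_rotvec(s['orientation']).as_matrix().round(3),hold_point_z)
cv2.imwrite('pics/both.png',cv2.resize(np.vstack([a['color'],b['color']]),(400*1,600)))
cv2.imwrite('pics/t0b.png',cv2.resize(b['color'],(800,600)))
E
```

```text
pics
{'clock': 0.1, 'joint_pos': array([-8.75309904e-01,  4.07611769e-02,  8.38964031e-02, -4.00775219e-04,
       -1.61549096e+00, -3.33709911e-01]), 'dq': array([ 0.00223234, -0.00284313,  0.00133819,  0.00148225,  0.00058674,
        0.00181654]), 'joint_torque': array([-4.62419906e-03, -3.69342113e+01,  3.48283195e+01,  6.95180520e+00,
       -4.51263506e-03,  1.75220282e-05]), 'tool_pos': array([ 0.21232852, -0.56085783,  0.23036699]), 'orientation': array([-0.28266186,  1.55251125,  0.28511478]), 'force': array([-0.49260204, -0.29160489,  0.19832429]), 'ft_torque': array([-0.02408085, -0.07456171, -0.00520587]), 'width': 0.08531162757263928}
[[-0.001 -0.354  0.935]
 [ 0.001  0.935  0.354]
 [-1.     0.002 -0.   ]] 0.0187
```

View pics/t0b.png

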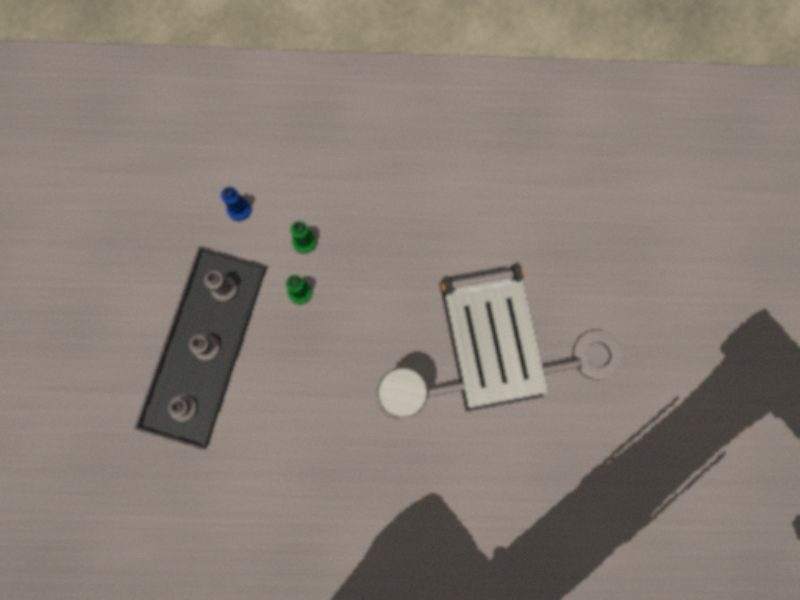

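View pics/s0.png

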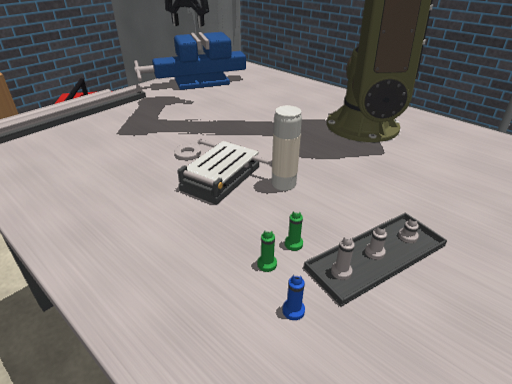

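The top view (shown at 800x600) has the fixture at (495,345), with its hinge lugs at (445,287) and (517,270). The can is at (403,392) on the left pin and the flange at (597,354) under the right pin. The candidates for the tall jack are the steel ones at (215,280), (203,345) and (180,407), plus a blue one at (235,203) and green ones at (303,237) and (299,289). The scene view (344,255) suggests the tall one is the one at (215,280).

```bash
python3 - <<'E'
from h import *
b=load('t0'); k=.64
P=lambda u,v,z=None: px(b,u*k,v*k,z).round(4)
print('cam',(-b['R'].T@b['t']).round(3))
for n,u,v in [('jA',212,278),('jB',200,343),('jC',179,405),('can',403,392),('plate c',500,345),('bench',350,150),('lugL',446,286),('lugR',518,270),('tray floor',190,375),('pinR',565,365)]: print(n,P(u,v))
# corners of plate at z=.049
for n,u,v in [('free L',468,409),('free R',545,395),('hingeL',448,293),('hingeR',522,279)]: print(n,P(u,v,.049))
for n,u,v in [('pinend',580,362),('pin at plate',545,368)]: print(n,P(u,v,.046))
print('flange',P(596,354,.012)); 
for n,u,v in [('trayTL',201,248),('trayTR',266,266),('BL',138,429),('BR',206,447)]: print(n,P(u,v,.016))
# points by height, jack tops
v,u=np.mgrid[0:384,0:512]; d=b['range_z']; X=np.stack([(u-b['cx'])/b['fx']*d,(v-b['cy'])/b['fy']*d,d],-1)-b['t']; W=X@b['R']
for n,(uu,vv) in dict(A=(215,282),B=(203,345),C=(180,407)).items():
    m=(abs(u-uu*k)<22)&(abs(v-vv*k)<20); h=W[m]; zt=np.percentile(h[:,2],99.7); t=h[h[:,2]>zt-.006]; print(n,zt.round(4),np.median(t,0).round(4),len(t))
m=(W[...,2]>.043)&(W[...,2]<.055)&(u>440*k)&(u<550*k)&(v>260*k)&(v<420*k)
pts=W[m][:,:2]; r=cv2.minAreaRect((pts*1000).astype(np.float32)); print(r, cv2.boxPoints(r).round(0))
E
```

```text
cam [0.387 0.051 1.007]
jA [0.57   0.2831 0.0699]
jB [0.3868 0.0514 1.0069]
jC [0.4004 0.3229 0.0426]
can [0.4181 0.0264 0.1896]
plate c [ 0.4904 -0.1103  0.0469]
bench [0.7826 0.1067 0.0052]
lugL [ 0.5693 -0.0342  0.0571]
lugR [ 0.5941 -0.134   0.0577]
tray floor [0.4429 0.321  0.0053]
pinR [ 0.4645 -0.1987  0.0511]
free L [ 0.4025 -0.0661  0.049 ]
free R [ 0.4233 -0.1711  0.049 ]
hingeL [ 0.561  -0.0378  0.049 ]
hingeR [ 0.5834 -0.1412  0.049 ]
pinend [ 0.4694 -0.2209  0.046 ]
pin at plate [ 0.4602 -0.1723  0.046 ]
flange [ 0.4843 -0.2539  0.012 ]
trayTL [0.624  0.3148 0.016 ]
trayTR [0.6    0.2207 0.016 ]
BL [0.3672 0.3838 0.016 ]
BR [0.3446 0.2897 0.016 ]
A 1.0069 [0.3868 0.0514 1.0069] 12
B 0.0669 [0.4789 0.2973 0.0648] 30
C 0.0482 [0.3955 0.3227 0.0458] 30
((501.3763427734375, -89.83871459960938), (180.64894104003906, 152.4190216064453), 12.214306831359863) [[ 397.  -34.]
 [ 429. -183.]
 [ 606. -145.]
 [ 574.    4.]]
```

```bash
python3 - <<'E'
from h import *
b=load('s0')['color'][215:345,250:460]; cv2.imwrite('pics/c1.png',cv2.resize(b,None,fx=3.5,fy=3.5,interpolation=2))
E
```

```text
(no output)
```

View pics/c1.png

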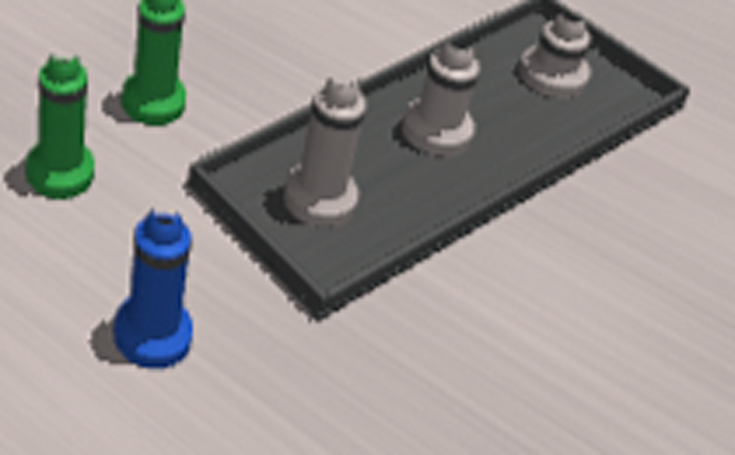

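The steel jack at crop (335,150) is clearly the tallest and is at the far end of the tray's row. The blue and green ones stand outside the tray and are rejected. The free pin is the right one, over the flange. I'll turn the jaws to run along the fixture's x and go above that pin.

```bash
python3 -m handwheel '[[0,0,0,-7.1],[0,0,0,-7.1],[0,0,0,-7.1],[0,0,0,-7.1],[0,0,0,-7.1],[0,0,0,-7.1],[0,0,0,-7.1],[0,0,0,-7.1],[0,0,0,-7.1],[0,0,0,-7.1],[0,0,0,-7.1],[0,0,0,-2.8]]' -1 && python3 -m handwheel '[[0,-21,20.6,0],[0,-21,20.6,0],[0,-21,20.6,0],[0,-21,20.6,0],[0,-21,20.6,0],[0,-21,20.6,0],[0,-21,20.6,0],[0,-21,20.6,0],[0,-21,20.6,0],[0,-21,20.6,0],[0,-21,20.6,0],[0,-21,20.6,0],[0,-21,20.6,0],[0,-21,20.6,0],[0,-21,20.6,0],[0,0,0,0],[0,0,0,0]]'
python3 - <<'E'
from h import *
w=snap('wrist','w1'); s=state(); print(s['tool_pos'],Ro.from_rotvec(s['orientation']).as_matrix().round(3),s['force'])
b=load('t0'); print(px(b,212*.64,278*.64,.086),px(b,228*.64,290*.64,.004))
E
```

```text
clock: 1.1
tool_pos: [0.2124, -0.561, 0.2307]
orientation: [-1.361, 1.102, 1.363]
force: [-0.1, 0.6, 0.9]
width: 0.0855
clock: 2.52
tool_pos: [0.459, -0.1938, 0.2307]
orientation: [-1.358, 1.105, 1.36]
force: [0.5, 0.5, 0.4]
width: 0.0856
[ 0.45864675 -0.19456888  0.23087448] [[-0.001 -0.979 -0.203]
 [ 0.    -0.203  0.979]
 [-1.     0.001  0.   ]] [-0.00480551  0.13568475  0.40004778]
[0.56690614 0.27907997 0.086     ] [0.56592226 0.27539832 0.004     ]
```

View pics/w1.png

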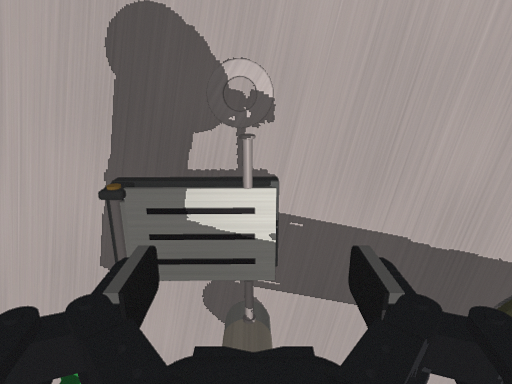

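The wrist view shows the free pin from its collar at (247,136) to the plate at (248,188), the flange above it at (240,92), and the hinge lug at (113,190).

```bash
python3 - <<'E'
from h import *
w=load('w1')
for n,u,v,z in [('collar end',247,136,.046),('pin at plate',248.5,188,.046),('other pin at plate',249,281,.046),('freeR',277.5,188,.049),('freeL',276,280,.049),('lugR',113,188,.058)]: print(n,px(w,u,v,z).round(4))
print(px(w,248,165),px(w,248,160))
E
```

```text
collar end [ 0.472 -0.222  0.046]
pin at plate [ 0.4596 -0.169   0.046 ]
other pin at plate [ 0.4366 -0.0597  0.046 ]
freeR [ 0.4302 -0.1761  0.049 ]
freeL [ 0.4072 -0.0691  0.049 ]
lugR [ 0.5943 -0.1446  0.058 ]
[ 0.46521891 -0.19433263  0.05131811] [ 0.46627056 -0.19955045  0.05213895]
```

```bash
python3 -m handwheel '[[0,-3,-1.5,0],[0,-3,-1.5,0],[25,0,0,0],[30,0,0,0],[30,0,0,0],[30,0,0,0],[30,0,0,0],[25,0,0,0],[15,0,0,0],[10,0,0,0],[8,0,0,0],[0,0,0,0],[0,0,0,0]]' 0 30 && python3 -m handwheel '[[0,0,0,0],[0,0,0,0],[0,0,0,0],[0,0,0,0],[0,0,0,0],[0,0,0,0],[0,0,0,0],[0,0,0,0]]' 1 30
python3 - <<'E'
from h import *
w=snap('wrist','w2')
E
```

```text
clock: 3.65
tool_pos: [0.4655, -0.1971, 0.029]
orientation: [-1.358, 1.106, 1.356]
force: [-0.2, -0.7, 0.7]
width: 0.0429
clock: 4.32
tool_pos: [0.4661, -0.1967, 0.0293]
orientation: [-1.359, 1.105, 1.355]
force: [2.7, 1.7, 6.4]
width: 0.0088
```

View pics/w2.png

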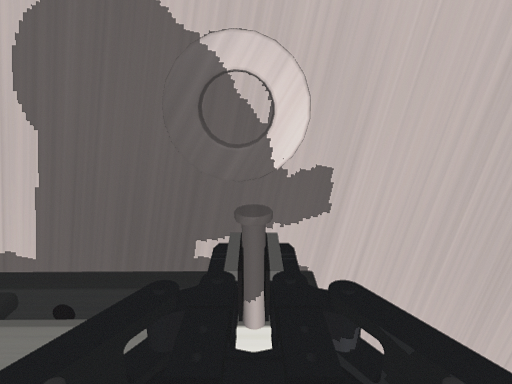

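Pin (250,265) is held between the pads inside the collar. Next I work out the arc rows.

```bash
python3 - <<'E'
import numpy as np
for th in [np.arange(0,61,3),np.arange(60,106.1,2.875)]:
    a=np.radians(th); print([[round(x,1),round(y,1)] for x,y in zip(-140*np.diff(np.sin(a)),140*np.diff(np.cos(a)))])
E
```

```text
[[np.float64(-7.3), np.float64(-0.2)], [np.float64(-7.3), np.float64(-0.6)], [np.float64(-7.3), np.float64(-1.0)], [np.float64(-7.2), np.float64(-1.3)], [np.float64(-7.1), np.float64(-1.7)], [np.float64(-7.0), np.float64(-2.1)], [np.float64(-6.9), np.float64(-2.4)], [np.float64(-6.8), np.float64(-2.8)], [np.float64(-6.6), np.float64(-3.2)], [np.float64(-6.4), np.float64(-3.5)], [np.float64(-6.2), np.float64(-3.8)], [np.float64(-6.0), np.float64(-4.2)], [np.float64(-5.8), np.float64(-4.5)], [np.float64(-5.6), np.float64(-4.8)], [np.float64(-5.3), np.float64(-5.0)], [np.float64(-5.0), np.float64(-5.3)], [np.float64(-4.8), np.float64(-5.6)], [np.float64(-4.5), np.float64(-5.8)], [np.float64(-4.2), np.float64(-6.0)], [np.float64(-3.8), np.float64(-6.2)]]
[[np.float64(-3.4), np.float64(-6.2)], [np.float64(-3.0), np.float64(-6.3)], [np.float64(-2.7), np.float64(-6.5)], [np.float64(-2.4), np.float64(-6.6)], [np.float64(-2.1), np.float64(-6.7)], [np.float64(-1.7), np.float64(-6.8)], [np.float64(-1.4), np.float64(-6.9)], [np.float64(-1.0), np.float64(-6.9)], [np.float64(-0.7), np.float64(-7.0)], [np.float64(-0.3), np.float64(-7.0)], [np.float64(0.0), np.float64(-7.0)], [np.float64(0.4), np.float64(-7.0)], [np.float64(0.7), np.float64(-7.0)], [np.float64(1.1), np.float64(-6.9)], [np.float64(1.4), np.float64(-6.9)], [np.float64(1.8), np.float64(-6.8)]]
```

```bash
python3 -m handwheel '[[-7.3,-0.2,0,0],[-7.3,-0.6,0,0],[-7.3,-1,0,0],[-7.2,-1.3,0,0],[-7.1,-1.7,0,0],[-7,-2.1,0,0],[-6.9,-2.4,0,0],[-6.8,-2.8,0,0],[-6.6,-3.2,0,0],[-6.4,-3.5,0,0],[-6.2,-3.8,0,0],[-6,-4.2,0,0],[-5.8,-4.5,0,0],[-5.6,-4.8,0,0],[-5.3,-5,0,0],[-5,-5.3,0,0],[-4.8,-5.6,0,0],[-4.5,-5.8,0,0],[-4.2,-6,0,0],[-3.8,-6.2,0,0]]'
```

```text
clock: 6.03
tool_pos: [0.5324, -0.1828, 0.1529]
orientation: [-1.357, 1.109, 1.359]
force: [-15.0, 2.8, 14.6]
width: 0.0088
```

```bash
python3 -m handwheel '[[-1,1.5,0,0],[-0.5,0.5,0,0],[0,0,0,0]]'
```

```text
clock: 6.28
tool_pos: [0.5313, -0.183, 0.1524]
orientation: [-1.357, 1.107, 1.358]
force: [-6.5, 1.0, 5.9]
width: 0.0085
```

Force is down to 9 N, so I continue the arc to 106°.

```bash
python3 -m handwheel '[[-3.4,-6.2,0,0],[-3,-6.3,0,0],[-2.7,-6.5,0,0],[-2.4,-6.6,0,0],[-2.1,-6.7,0,0],[-1.7,-6.8,0,0],[-1.4,-6.9,0,0],[-1,-6.9,0,0],[0,0,0,0]]';python3 -m handwheel '[[-0.7,-7,0,0],[-0.3,-7,0,0],[0,-7,0,0],[0.4,-7,0,0],[0.7,-7,0,0],[1.1,-6.9,0,0],[0,0,0,0]]'
```

```text
clock: 7.03
tool_pos: [0.5849, -0.1716, 0.1706]
orientation: [-1.359, 1.104, 1.356]
force: [-3.1, 2.2, 6.3]
width: 0.0084
clock: 7.62
tool_pos: [0.6267, -0.1628, 0.1681]
orientation: [-1.359, 1.103, 1.356]
force: [0.1, 4.4, 4.6]
width: 0.0086
```

```bash
python3 -m handwheel '[[1.4,-6.9,0,0],[1.4,-4.9,0,0],[0,0,0,0],[0,0,0,0]]'; python3 -m handwheel '[[0.8,-2.5,0,0],[0,0,0,0]]'
```

```text
clock: 7.95
tool_pos: [0.6379, -0.1604, 0.1652]
orientation: [-1.359, 1.103, 1.356]
force: [0.8, 5.2, 4.6]
width: 0.0085
clock: 8.12
tool_pos: [0.6402, -0.1599, 0.1645]
orientation: [-1.359, 1.103, 1.356]
force: [0.3, 6.1, 5.1]
width: 0.0086
```

Forward travel puts the plate at about 1.845 rad, at its stop. I release, rise, turn the jaws and go above the tall jack.

```bash
python3 -m handwheel '[[0,0,0,0],[0,0,0,0],[0,0,0,0],[0,0,0,0],[0,0,0,0],[-8,0,0,0],[-15,0,0,0],[-25,0,0,0],[-30,0,0,0],[-30,0,0,0],[-25,0,0,0],[0,0,0,0]]' 0 && python3 -m handwheel '[[0,0,0,7],[0,0,0,7],[0,0,0,7],[0,0,0,7],[0,0,0,7],[0,0,0,7],[0,0,0,7],[0,0,0,7],[0,0,0,7],[0,0,0,7],[0,0,0,7],[0,0,0,7],[0,0,0,6]]' && python3 -m handwheel '[[0,30,1,0],[0,30,1,0],[0,30,1,0],[0,30,1,0],[0,30,1,0],[0,30,1,0],[0,30,1,0],[0,30,1,0],[0,30,1,0],[0,30,1,0],[0,30,1,0],[0,30,1,0],[0,30,1,0],[0,30,1,0],[0,23,1,0],[0,0,0,0],[0,0,0,0]]'
python3 - <<'E'
from h import *
w=snap('wrist','w3'); t=snap('top','t3'); print(state()['tool_pos'])
cv2.imwrite('pics/c3.png',np.hstack([w['color'],t['color']])[:, :])
E
python3 -c "
import cv2;a=cv2.imread('pics/c3.png');cv2.imwrite('pics/c3.png',cv2.resize(a,(800,300)))"
```

```text
clock: 9.12
tool_pos: [0.6394, -0.1621, 0.3047]
orientation: [-1.364, 1.102, 1.347]
force: [-0.1, 0.4, 1.7]
width: 0.0429
clock: 10.2
tool_pos: [0.6385, -0.1612, 0.2972]
orientation: [-0.155, 1.565, 0.154]
force: [-0.5, -0.3, 0.6]
width: 0.0426
clock: 11.62
tool_pos: [0.5636, 0.2768, 0.2967]
orientation: [-0.161, 1.565, 0.161]
force: [-0.4, 0.0, 0.2]
width: 0.0424
[0.56413547 0.27537562 0.29722435]
```

View pics/c3.png

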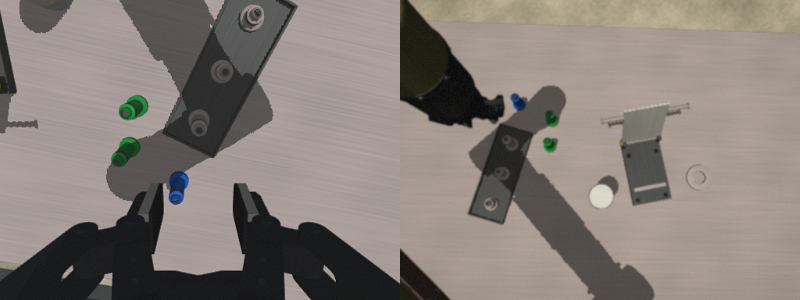

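The left half (wrist) shows the tall jack at about (198,125), with a blue one at (178,187) and green ones at (133,107) and (125,151). The right half (top) shows the plate folded back at (648,125), the strip at (650,188), and the can and flange in place.

```bash
python3 - <<'E'
from h import *
def W(b):
    v,u=np.mgrid[0:384,0:512]; d=b['range_z']; X=np.stack([(u-b['cx'])/b['fx']*d,(v-b['cy'])/b['fy']*d,d],-1)-b['t']; return X@b['R'],u,v
w=load('w3'); P,u,v=W(w)
k=1.28
m=(abs(u-198*k)<25)&(abs(v-123*k)<30)
for lo,hi in [(.078,.1),(.06,.078),(.03,.06),(.008,.016)]:
    q=P[m&(P[...,2]>lo)&(P[...,2]<hi)]; print(lo,len(q),q.mean(0).round(4),q.min(0).round(4),q.max(0).round(4))
c1=cv2.resize(w['color'][110:200,200:320],(480,360),interpolation=2)
t=load('t3'); c2=cv2.resize(t['color'][120:270,240:400],(320*6//5,360),interpolation=2)
print(c2.shape); cv2.imwrite('pics/c4.png',np.hstack([c1,c2]))
E
```

```text
0.078 103 [0.5697 0.2785 0.0843] [0.5633 0.2712 0.0793] [0.5793 0.2865 0.0875]
0.06 280 [0.5696 0.2786 0.0741] [0.5588 0.2667 0.0602] [0.5831 0.2912 0.078 ]
0.03 80 [0.5616 0.2772 0.0463] [0.559  0.267  0.0305] [0.571  0.2893 0.06  ]
0.008 192 [0.577  0.2752 0.0139] [0.5533 0.2518 0.0081] [0.6191 0.3199 0.016 ]
(360, 384, 3)
```

View pics/c4.png

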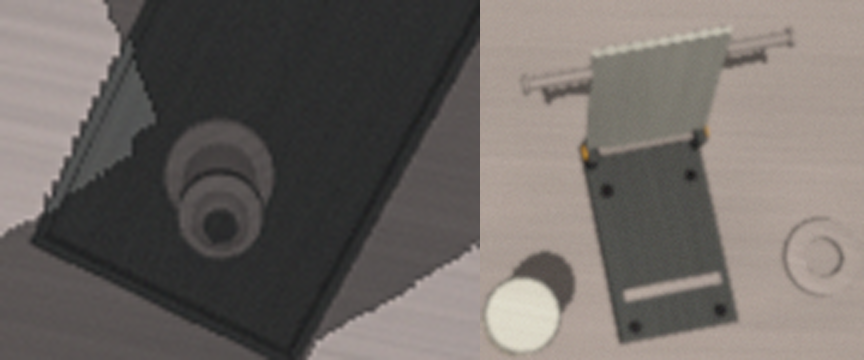

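```bash
python3 -m handwheel '[[0,1.5,4,0],[0,0,3.5,0],[30,0,0,0],[35,0,0,0],[35,0,0,0],[35,0,0,0],[35,0,0,0],[30,0,0,0],[25,0,0,0],[20,0,0,0],[12,0,0,0],[7,0,0,0],[0,0,0,0],[0,0,0,0]]' 0; python3 -m handwheel '[[0,0,0,0],[0,0,0,0],[0,0,0,0],[0,0,0,0],[0,0,0,0],[0,0,0,0]]' 1 50
python3 - <<'E'
from h import *
t=load('t3'); f=lambda x,y,z:px(t,(x-480)/2.4+240,y/2.4+120,z)
c=[f(*p,.028) for p in [(623,291),(718,272),(722,284),(626,302)]]; print(np.round(c,4))
mid=np.mean(c,0); print('strip',mid)
base=[f(*p,.02) for p in [(620,342),(737,321)]]; print('base free corners',np.round(base,4))
for a in (11.9,): 
    x=np.array([np.cos(np.radians(a)),np.sin(np.radians(a)),0]); print('seat',mid+.023*x,'from base',np.mean(base,0)+.065*x)
print('from hinge lugs',np.array([.5817,-.0841])-.11*x[:2],'from pin',np.array([.5853,-.0863])-.11*x[:2])
print(state()['tool_pos'])
E
```

```text
clock: 12.88
tool_pos: [0.5717, 0.279, 0.0339]
orientation: [-0.159, 1.564, 0.159]
force: [0.1, 0.4, 0.3]
width: 0.0426
clock: 13.38
tool_pos: [0.5719, 0.2797, 0.0348]
orientation: [-0.159, 1.562, 0.161]
force: [-1.2, 1.2, 6.7]
width: 0.0228
[[ 0.4469 -0.0687  0.028 ]
 [ 0.4659 -0.1554  0.028 ]
 [ 0.4551 -0.1589  0.028 ]
 [ 0.437  -0.0715  0.028 ]]
strip [ 0.45120949 -0.11363944  0.028     ]
base free corners [[ 0.4013 -0.0671  0.02  ]
 [ 0.4223 -0.174   0.02  ]]
seat [ 0.4737152  -0.10889675  0.028     ] from base [ 0.47537976 -0.10716662  0.02      ]
from hinge lugs [ 0.47406401 -0.10678246] from pin [ 0.47766401 -0.10898246]
[0.57192628 0.27969695 0.03483296]
```

```bash
python3 -m handwheel '[[-10,0,0,0],[-20,0,0,0],[-30,0,0,0],[-35,0,0,0],[-35,0,0,0],[-35,0,0,0],[-35,0,0,0],[-30,0,0,0],[-20,0,0,0],[0,0,0,0]]' && python3 -m handwheel '[[0,-15,-7,0],[0,-25,-12,0],[0,-30,-14,0],[0,-30,-14,0],[0,-30,-14,0],[0,-30,-14,0],[0,-30,-14,0],[0,-30,-14,0],[0,-30,-14,0],[0,-30,-14,0],[0,-30,-14,0],[0,-25,-13,0],[0,-15,-9,0],[0,-10,-4,0],[0,-4,0,0],[0,0,0,0]]' && python3 -m handwheel '[[20,0,0,0],[30,0,0,0],[35,0,0,0],[35,0,0,0],[30,0,0,0],[20,0,0,0],[10,0,0,0],[5,0,0,0],[0,0,0,0],[0,0,0,0]]'
python3 - <<'E'
from h import *
w=snap('wrist','w5'); t=snap('top','t5');s=state(); print(s['tool_pos'],s['force'],s['width'])
cv2.imwrite('pics/w5b.png',cv2.resize(w['color'],(800,600)))
E
```

```text
clock: 14.22
tool_pos: [0.5719, 0.2788, 0.2887]
orientation: [-0.156, 1.558, 0.161]
force: [-0.4, -0.1, -1.4]
width: 0.0228
clock: 15.55
tool_pos: [0.4768, -0.1123, 0.2819]
orientation: [-0.158, 1.566, 0.159]
force: [-0.4, 1.0, -3.6]
width: 0.0228
clock: 16.38
tool_pos: [0.4778, -0.1118, 0.0992]
orientation: [-0.16, 1.563, 0.16]
force: [0.3, -0.0, -2.6]
width: 0.0229
[ 0.47792742 -0.11192317  0.09958455] [ 0.28668416 -0.67183854 -2.02585006] 0.02321789619414979
```

View pics/w5b.png

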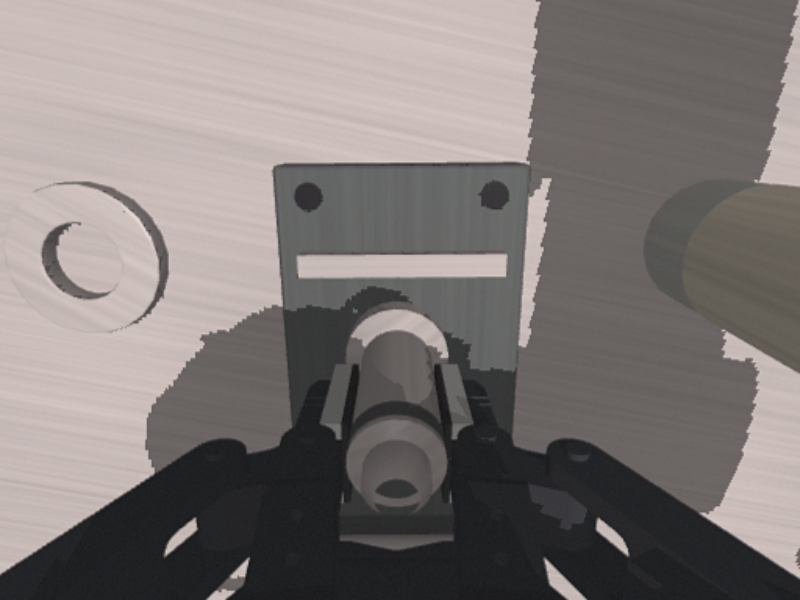

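The jack hangs upright in the pads, with its foot front at (398,303). The strip runs from (297,266) to (507,266), and its hinge-side edge is at row 278.

```bash
python3 - <<'E'
from h import *
w=load('w5'); k=.64; f=lambda x,y,z:px(w,x*k,y*k,z)
e=[f(297,278,.028),f(507,277,.028),f(299,254,.028),f(506,253,.028)]; print(np.round(e,4))
b=[f(275,166,.02),f(528,164,.02)]; print(np.round(b,4))
s=state(); R=Ro.from_rotvec(s['orientation']).as_matrix(); z=R[:,2]; y=R[:,1]
edge=(e[0]+e[1])/2; seat=edge+.018*z; p=s['tool_pos']; print('seat',seat,'to go y,z',(seat-p)@y,(seat-p)@z)
print('strip dir angle',np.degrees(np.arctan2(*(e[1]-e[0])[[1,0]])),'tool y',np.degrees(np.arctan2(y[1],y[0])))
# jack foot: front edge at bottom height, sides
zb=p[2]-.0345+.004; 
ft=[f(398,303,zb+.009),f(346,352,zb+.009),f(449,352,zb+.009)]
for q in ft: print('foot rel TCP y,z',(q-p)@y,(q-p)@z)
E
```

```text
[[ 0.4712 -0.1581  0.028 ]
 [ 0.4522 -0.0686  0.028 ]
 [ 0.4605 -0.1588  0.028 ]
 [ 0.442  -0.0718  0.028 ]]
[[ 0.4269 -0.1755  0.02  ]
 [ 0.4044 -0.0708  0.02  ]]
seat [ 0.47934545 -0.10968929  0.02804813] to go y,z 0.0019356122613353192 0.001648436057967159
strip dir angle 101.99726536793061 tool y 101.64436650921647
foot rel TCP y,z 4.351469353065116e-05 -0.02088453050514358
foot rel TCP y,z -0.018094424595736507 -0.002845512753366488
foot rel TCP y,z 0.017904405275405016 -0.002897007346031287
```

```bash
python3 -m handwheel '[[0,2,4,0],[0,0,3,0],[15,0,0,0],[14,0,0,0],[10,0,0,0],[5,0,0,0],[0,0,0,0],[0,0,0,0]]'
python3 - <<'E'
from h import *
w=snap('wrist','w6'); s=state(); print(s['tool_pos'],s['force'])
cv2.imwrite('pics/w6b.png',cv2.resize(w['color'][120:280,140:380],(720,480),interpolation=2))
E
```

```text
clock: 17.15
tool_pos: [0.4836, -0.1088, 0.0542]
orientation: [-0.16, 1.565, 0.159]
force: [-0.1, 1.0, -2.4]
width: 0.0229
[ 0.48388123 -0.10881909  0.05466451] [-0.43263763  0.02705297 -2.64383292]
```

View pics/w6b.png

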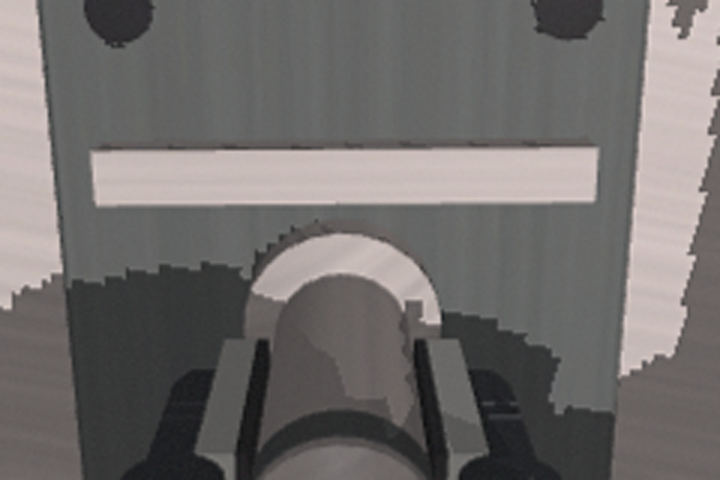

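The foot's front is at (343,230), about 4 mm clear of the strip's edge at row 206, and it is centred (343 against 346). I lower it until it touches.

```bash
python3 -m handwheel '[[1.5,0,0,0],[1,0,0,0],[0,0,0,0]]';python3 -m handwheel '[[1,0,0,0],[0,0,0,0]]';python3 -m handwheel '[[0.7,0,0,0],[0,0,0,0]]'
```

```text
clock: 17.45
tool_pos: [0.4834, -0.1087, 0.0515]
orientation: [-0.159, 1.565, 0.159]
force: [-0.1, 0.3, -3.5]
width: 0.023
clock: 17.62
tool_pos: [0.4836, -0.1088, 0.0509]
orientation: [-0.16, 1.564, 0.159]
force: [0.2, 0.1, 0.5]
width: 0.0226
clock: 17.78
tool_pos: [0.4837, -0.1088, 0.0508]
orientation: [-0.16, 1.564, 0.159]
force: [-4.1, 0.7, 5.1]
width: 0.0229
```

```bash
python3 -m handwheel '[[-0.6,0,0,0],[0,0,-1.5,0],[0,0,-1,0],[0,0,0,0]]';python3 -m handwheel '[[0,0,-1,0],[0,0,0,0]]';python3 -m handwheel '[[0,0,-0.8,0],[0,0,0,0]]'
```

```text
clock: 18.12
tool_pos: [0.4816, -0.1092, 0.0508]
orientation: [-0.16, 1.563, 0.159]
force: [1.8, 1.4, 1.4]
width: 0.0227
clock: 18.28
tool_pos: [0.4805, -0.1094, 0.0508]
orientation: [-0.16, 1.563, 0.159]
force: [2.6, 1.6, 3.2]
width: 0.0232
clock: 18.45
tool_pos: [0.4797, -0.1096, 0.0508]
orientation: [-0.16, 1.563, 0.159]
force: [3.6, 0.7, 3.1]
width: 0.0228
```

```bash
python3 -m handwheel '[[0,0,-0.8,0],[0,0,0,0]]';python3 -m handwheel '[[0,0,-0.8,0],[0,0,0,0]]'
python3 - <<'E'
from h import *
w=snap('wrist','w7'); s=state(); print(s['tool_pos'],s['force'],s['ft_torque'])
cv2.imwrite('pics/w7b.png',cv2.resize(w['color'][160:280,180:340],(640,480),interpolation=2))
E
```

```text
clock: 18.62
tool_pos: [0.4792, -0.1097, 0.0508]
orientation: [-0.16, 1.563, 0.159]
force: [4.4, -0.0, 3.6]
width: 0.0226
clock: 18.78
tool_pos: [0.4789, -0.1097, 0.0509]
orientation: [-0.16, 1.561, 0.159]
force: [7.4, 1.4, 1.9]
width: 0.0226
[ 0.47891901 -0.10972074  0.05089239] [7.90689848 1.4404619  1.66330734] [ 0.37736228 -2.53819928  0.05211125]
```

View pics/w7b.png

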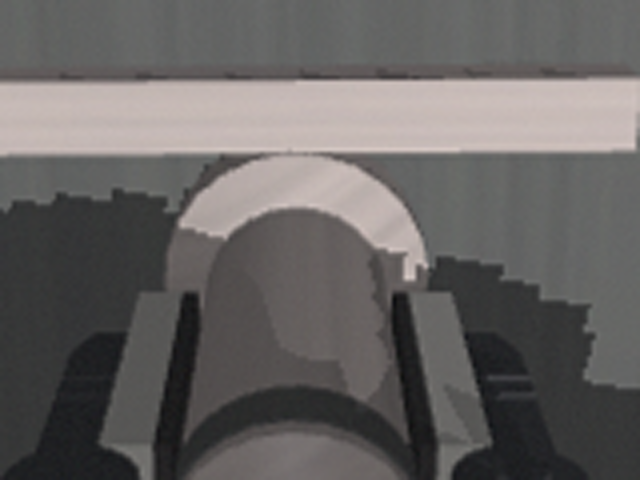

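The foot at (295,155) meets the strip's edge, and the push force is rising. I ease off, release, rise straight up and turn back for the pin.

```bash
python3 -m handwheel '[[0,0,0.8,0],[0,0,0,0],[0,0,0,0]]' && python3 -m handwheel '[[0,0,0,0],[0,0,0,0],[0,0,0,0],[0,0,0,0],[0,0,0,0],[0,0,0,0],[-5,0,0,0],[-15,0,0,0],[-30,0,0,0],[-35,0,0,0],[-35,0,0,0],[-35,0,0,0],[-35,0,0,0],[-35,0,0,0],[-25,0,0,0],[0,0,0,0]]' 0 && python3 -m handwheel '[[0,0,0,-7],[0,0,0,-7],[0,0,0,-7],[0,0,0,-7],[0,0,0,-7],[0,0,0,-7],[0,0,0,-7],[0,0,0,-7],[0,0,0,-7],[0,0,0,-7],[0,0,0,-7],[0,0,0,-7],[0,0,0,-6]]' && python3 -m handwheel '[[0,-15,-8,0],[0,-25,-14,0],[0,-25,-14,0],[0,-25,-14,0],[0,-25,-14,0],[0,-20,-11,0],[0,-10,-6,0],[0,0,0,0],[0,0,0,0]]'
python3 - <<'E'
from h import *
t=snap('top','t8'); w=snap('wrist','w8'); s=state(); print(s['tool_pos'],Ro.from_rotvec(s['orientation']).as_matrix().round(3))
for b in (t,w):
    v,u=np.mgrid[0:384,0:512]; d=b['range_z']; X=np.stack([(u-b['cx'])/b['fx']*d,(v-b['cy'])/b['fy']*d,d],-1)-b['t']; P=X@b['R']
    n=np.hypot(P[...,0]-.476,P[...,1]+.109)<.03
    for lo,hi in [(.095,.11),(.08,.095)]:
        q=P[n&(P[...,2]>lo)&(P[...,2]<hi)]; 
        if len(q): print(len(q),q.mean(0).round(4),q.min(0).round(4),q.max(0).round(4))
h=np.hstack([t['color'][120:270,240:400],]); a=cv2.resize(h,(400,375),interpolation=2); b=cv2.resize(w['color'],(400,375)); cv2.imwrite('pics/c8.png',np.hstack([a,b]))
E
```

```text
clock: 19.08
tool_pos: [0.4791, -0.1097, 0.0508]
orientation: [-0.16, 1.563, 0.159]
force: [5.3, 1.5, 4.5]
width: 0.0229
clock: 20.42
tool_pos: [0.4795, -0.1105, 0.3071]
orientation: [-0.16, 1.556, 0.157]
force: [-0.0, 0.2, -0.2]
width: 0.0428
clock: 21.5
tool_pos: [0.4782, -0.1098, 0.3003]
orientation: [-1.361, 1.103, 1.362]
force: [0.2, 1.1, -0.1]
width: 0.0429
clock: 22.25
tool_pos: [0.6368, -0.16, 0.2992]
orientation: [-1.356, 1.108, 1.358]
force: [-1.0, -0.6, -0.2]
width: 0.0426
[ 0.63623873 -0.15976079  0.30067825] [[ 0.    -0.979 -0.202]
 [-0.    -0.202  0.979]
 [-1.    -0.    -0.   ]]
103 [ 0.4819 -0.1129  0.0996] [ 0.4723 -0.1191  0.0954] [ 0.4873 -0.1036  0.1037]
293 [ 0.482  -0.1132  0.0895] [ 0.4671 -0.1234  0.0801] [ 0.4918 -0.0993  0.095 ]
```

View pics/c8.png

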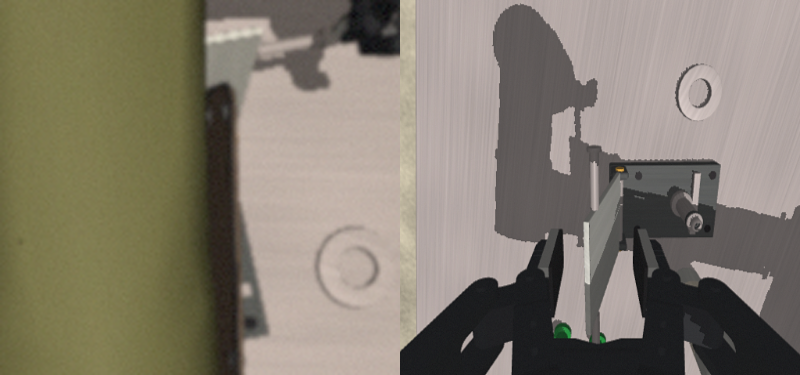

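The jack stands alone at (692,215) in the right half, with its head centre agreeing at both heights, so it is upright. The pin runs from (594,150) to (596,205).

```bash
python3 - <<'E'
from h import *
w=load('w8')
for x,y in [(594,152),(595,180),(596,200)]: print(px(w,(x-400)*1.28,y*1.024,.181).round(4))
E
python3 -m handwheel '[[0,-4,0,0],[25,0,0,0],[30,0,0,0],[30,0,0,0],[25,0,0,0],[15,0,0,0],[8,0,0,0],[0,0,0,0],[0,0,0,0]]'
```

```text
[ 0.6458 -0.1819  0.181 ]
[ 0.6399 -0.1582  0.181 ]
[ 0.6352 -0.1406  0.181 ]
clock: 23.1
tool_pos: [0.6408, -0.1591, 0.1686]
orientation: [-1.358, 1.106, 1.356]
force: [-0.2, 0.0, 2.3]
width: 0.0429
```

```bash
python3 -m handwheel '[[4,0,0,0],[0,0,0,0],[0,0,0,0]]' && python3 -m handwheel '[[0,0,0,0],[0,0,0,0],[0,0,0,0],[0,0,0,0],[0,0,0,0],[0,0,0,0],[0,0,0,0]]' 1 30
python3 - <<'E'
import numpy as np
for th in [np.arange(105.7,60,-3),np.arange(60.7,32,-2.5)]:
    a=np.radians(th); print([[float(round(x,1)),float(round(y,1))] for x,y in zip(-140*np.diff(np.sin(a)),140*np.diff(np.cos(a)))],th[-1])
E
```

```text
clock: 23.35
tool_pos: [0.6409, -0.159, 0.1641]
orientation: [-1.358, 1.105, 1.356]
force: [0.1, -0.5, -0.7]
width: 0.0426
clock: 23.93
tool_pos: [0.6406, -0.1591, 0.1635]
orientation: [-1.357, 1.106, 1.357]
force: [-0.7, 0.2, 2.5]
width: 0.0084
[[-1.8, 7.1], [-1.4, 7.2], [-1.0, 7.3], [-0.7, 7.3], [-0.3, 7.3], [0.1, 7.3], [0.5, 7.3], [0.9, 7.3], [1.2, 7.2], [1.6, 7.1], [2.0, 7.1], [2.4, 6.9], [2.7, 6.8], [3.1, 6.7], [3.4, 6.5]] 60.7
[[3.1, 5.3], [3.3, 5.1], [3.6, 5.0], [3.8, 4.8], [4.0, 4.6], [4.2, 4.5], [4.4, 4.3], [4.5, 4.1], [4.7, 3.9], [4.9, 3.7], [5.0, 3.5]] 33.2
```

```bash
python3 -m handwheel '[[-1.8,7.1,0,0],[-1.4,7.2,0,0],[-1,7.3,0,0],[-0.7,7.3,0,0],[-0.3,7.3,0,0],[0.1,7.3,0,0],[0.5,7.3,0,0],[0.9,7.3,0,0],[0,0,0,0]]'; python3 -m handwheel '[[1.2,7.2,0,0],[1.6,7.1,0,0],[2,7.1,0,0],[2.4,6.9,0,0],[2.7,6.8,0,0],[3.1,6.7,0,0],[3.4,6.5,0,0],[0,0,0,0]]'
```

```text
clock: 24.68
tool_pos: [0.5822, -0.1714, 0.167]
orientation: [-1.356, 1.107, 1.357]
force: [1.1, -2.4, 3.0]
width: 0.009
clock: 25.35
tool_pos: [0.5343, -0.1812, 0.1492]
orientation: [-1.355, 1.109, 1.359]
force: [-0.6, -5.4, -0.2]
width: 0.0086
```

```bash
python3 -m handwheel '[[3.1,5.3,0,0],[3.3,5.1,0,0],[3.6,5,0,0],[3.8,4.8,0,0],[4,4.6,0,0],[4.2,4.5,0,0],[4.4,4.3,0,0],[4.5,4.1,0,0],[0,0,0,0]]'; python3 -m handwheel '[[2.4,2,0,0],[2.4,2,0,0],[0,0,0,0]]'
```

```text
clock: 26.1
tool_pos: [0.4974, -0.1885, 0.1174]
orientation: [-1.354, 1.109, 1.36]
force: [1.4, -6.3, -1.1]
width: 0.0087
clock: 26.35
tool_pos: [0.4939, -0.1893, 0.1131]
orientation: [-1.355, 1.109, 1.359]
force: [-0.1, -5.8, -0.8]
width: 0.0087
```

```bash
python3 -m handwheel '[[2.4,1.8,0,0],[2.4,1.8,0,0],[2.5,1.7,0,0],[0,0,0,0]]'; python3 -m handwheel '[[1.6,1,0,0],[1.6,1,0,0],[0,0,0,0]]';python3 -m handwheel '[[1,0.6,0,0],[1,0.6,0,0],[0,0,0,0]]'
```

```text
clock: 26.68
tool_pos: [0.4888, -0.1903, 0.1057]
orientation: [-1.355, 1.108, 1.359]
force: [0.9, -5.4, -1.1]
width: 0.0083
clock: 26.93
tool_pos: [0.487, -0.1907, 0.1027]
orientation: [-1.355, 1.108, 1.359]
force: [1.5, -5.9, -1.9]
width: 0.0084
clock: 27.18
tool_pos: [0.4859, -0.1909, 0.1008]
orientation: [-1.355, 1.108, 1.359]
force: [-0.4, -6.3, -1.6]
width: 0.0088
```

```bash
python3 -m handwheel '[[0.7,0.4,0,0],[0,0,0,0]]';python3 -m handwheel '[[0.7,0.4,0,0],[0,0,0,0]]';python3 -m handwheel '[[0.7,0.4,0,0],[0,0,0,0]]';python3 -m handwheel '[[0.7,0.4,0,0],[0,0,0,0]]'
```

```text
clock: 27.35
tool_pos: [0.4856, -0.191, 0.1002]
orientation: [-1.355, 1.108, 1.359]
force: [0.2, -5.8, -1.2]
width: 0.0088
clock: 27.52
tool_pos: [0.4852, -0.1911, 0.0996]
orientation: [-1.356, 1.108, 1.359]
force: [0.2, -5.9, -1.2]
width: 0.0087
clock: 27.68
tool_pos: [0.4848, -0.1912, 0.0989]
orientation: [-1.356, 1.108, 1.359]
force: [0.7, -6.2, -0.9]
width: 0.0082
clock: 27.85
tool_pos: [0.4844, -0.1912, 0.0983]
orientation: [-1.356, 1.108, 1.359]
force: [1.1, -5.8, -0.8]
width: 0.0085
```

```bash
for i in 1 2 3; do :; done; python3 -m handwheel '[[0.7,0.4,0,0],[0,0,0,0]]';python3 -m handwheel '[[0.7,0.4,0,0],[0,0,0,0]]';python3 -m handwheel '[[0.7,0.4,0,0],[0,0,0,0]]'
```

```text
clock: 28.02
tool_pos: [0.4838, -0.1913, 0.0974]
orientation: [-1.355, 1.109, 1.359]
force: [0.6, -4.9, -0.7]
width: 0.0086
clock: 28.18
tool_pos: [0.4834, -0.1914, 0.0967]
orientation: [-1.355, 1.109, 1.359]
force: [1.0, -5.8, -1.6]
width: 0.0087
clock: 28.35
tool_pos: [0.4833, -0.1914, 0.0965]
orientation: [-1.356, 1.108, 1.359]
force: [-1.3, -5.5, 0.3]
width: 0.0089
```

```bash
python3 -m handwheel '[[0.6,0.3,0,0],[0,0,0,0]]';python3 -m handwheel '[[0.4,0.2,0,0],[0,0,0,0]]'
python3 - <<'E'
from h import *
t=snap('wrist','w9')
E
```

```text
clock: 28.52
tool_pos: [0.4833, -0.1914, 0.0964]
orientation: [-1.356, 1.108, 1.358]
force: [-2.5, -5.2, 2.7]
width: 0.0089
clock: 28.68
tool_pos: [0.4833, -0.1914, 0.0963]
orientation: [-1.356, 1.107, 1.358]
force: [-2.6, -4.3, 3.3]
width: 0.0086
```

It is resting on the jack: the position has stalled and force is rising. I relieve the side load, release and rise clear.

```bash
python3 -m handwheel '[[0,0,-1,0],[0,0,0,0]]'; python3 -m handwheel '[[0,0,0,0],[0,0,0,0],[0,0,0,0],[0,0,0,0],[0,0,0,0],[0,0,0,0],[-6,0,0,0],[-15,0,0,0],[-25,0,0,0],[-30,0,0,0],[-35,0,0,0],[-35,0,0,0],[-30,0,0,0],[-20,0,0,0],[0,0,0,0]]' 0 && python3 -m handwheel '[[0,10,-15,0],[0,15,-25,0],[0,15,-30,0],[0,15,-30,0],[0,15,-30,0],[0,15,-25,0],[0,5,-10,0],[0,0,0,0],[0,0,0,0]]'
python3 - <<'E'
from h import *
w=snap('scene','s10'); t=snap('top','t10'); print(state()['tool_pos'],state()['force'])
a=cv2.resize(w['color'][90:230,150:337],(400,300),interpolation=2); b=cv2.resize(t['color'][120:270,240:440],(400,300),interpolation=2); c=cv2.resize(w['color'],(400,300)); d=cv2.resize(t['color'],(400,300))
cv2.imwrite('pics/c10.png',np.vstack([np.hstack([a,b]),np.hstack([c,d])]))
# plate angle from depth in both views
for b in (w,t):
    v,u=np.mgrid[0:384,0:512]; dd=b['range_z']; X=np.stack([(u-b['cx'])/b['fx']*dd,(v-b['cy'])/b['fy']*dd,dd],-1)-b['t']; P=X@b['R']
    s=(P[...,:2]-[.5835,-.085])@[.9785,.2062]; l=(P[...,:2]-[.5835,-.085])@[-.2062,.9785]
    m=(s<-.03)&(s>-.13)&(abs(l)<.045)&(P[...,2]>.058)&(P[...,2]<.15)
    if m.sum()>20: print(m.sum(),'angle',np.degrees(np.arctan(-np.polyfit(s[m],P[...,2][m],1)[0])))
E
```

```text
clock: 28.9
tool_pos: [0.4832, -0.1915, 0.0962]
orientation: [-1.355, 1.106, 1.36]
force: [-5.3, 0.5, 5.8]
width: 0.0086
clock: 30.15
tool_pos: [0.4852, -0.1931, 0.2985]
orientation: [-1.363, 1.103, 1.349]
force: [0.0, -0.4, 1.3]
width: 0.0427
clock: 30.9
tool_pos: [0.4292, -0.3721, 0.292]
orientation: [-1.356, 1.107, 1.357]
force: [0.2, 1.1, -0.3]
width: 0.0431
[ 0.42970354 -0.37124638  0.29242818] [-0.42147928  0.47522868 -0.35674263]
1453 angle 29.193440208380743
1994 angle 29.330166556516158
```

View pics/c10.png

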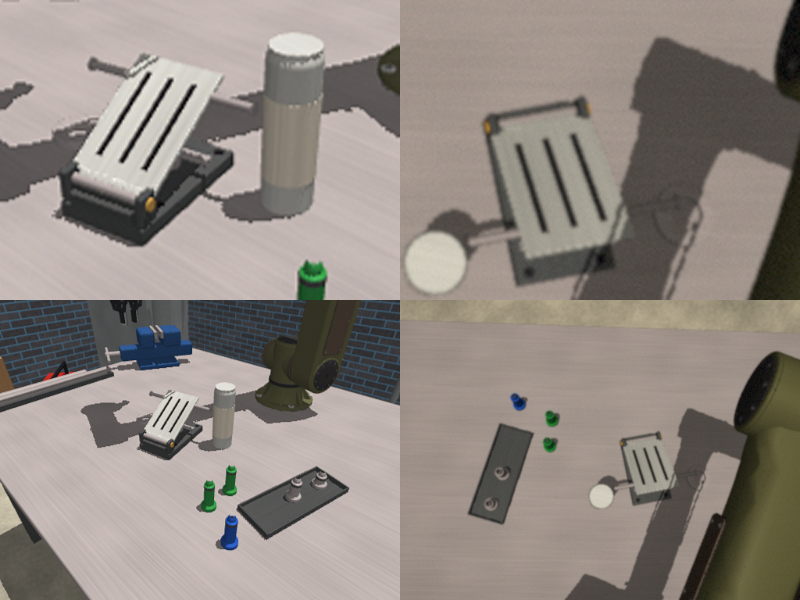

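The plate stands propped at about 29° in both views. The can, the flange, the two other jacks and the decoys have not moved, and the arm is clear.

```bash
python3 -c "from cell import *; print(job_done())"
```

```text
the job is handed in; nothing more can be done
None
```

The fixture's plate now rests by itself on the tallest screw jack. I handed the job in at about 31 s of the 72 s allowed.

- **What I did:** I folded the plate back to its stop by the free right-hand pin (about 1.845 rad from the gripper's travel). I stood the tall jack on the base, slid its foot against the strip at mid-length, then lowered the plate while holding the pin until the force and the stalled position showed contact.
- **Jack placement:** After release the jack stood upright on its own, with its head centre agreeing at two heights to about 0.3 mm. In the last close view before release, its foot met the strip's hinge-side edge.
- **Plate angle:** The final depth pictures gave 29.2° and 29.3°. The geometry predicts about 30.2°. I put the difference down to camera calibration and noise and did not look into it further.
- **Everything else:** The can, the flange, the other two jacks and the blue and green ones looked unmoved, and the gripper was clear. The largest wrist force I read was about 21 N, during the opening arc.

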